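# Swing the pellet spout over the green cup and start the filler

### The arm

A 6-joint arm with a two-finger parallel gripper is mounted at the origin on the work surface. World frame = base frame: x ahead of the robot, y to its left, z up, the work surface at z = 0. Lengths are in m, angles in rad, forces in N, time in s.
With the tool pointing down it reaches from about 0.35 to 0.775 m from the base axis. Payload 7.3 kg.
Tool frame: the origin (TCP) lies midway between the tips of the shut fingers; the grasp point (between the pads) lies 19 mm behind it (tcp_to_grasp is the distance from the TCP to the grasp point, in m); z points along the fingers, y is the line along which they close (so a half turn about z gives the same grasp; the last joint's range is limited). The gripper opens to 92 mm and grips with 3 to 60 N. Pads are 19 mm wide; open, the fingers measure 130 mm over their backs; the gripper's body (75 mm by 190 mm) begins 47 mm behind the grasp point.
Start: joints at [-1.472, 0.342, 1.524, -0, 1.275, -0.146], TCP at [0.127, -0.509, 0.227] pointing down, gripper open.
Joint ranges: [-2.53, 2.53], [-0.77, 2.02], [0.04, 2.7], [-1, 4.14], [0.28, 2.66], [-3.11, 3.11]. Speed limits (rad/s): [2.57, 2.57, 3.14, 3.14, 3.14, 3.14].

### API

Orientations are given as [roll, pitch, yaw] about the fixed x, y, z axes, in that order (R = Rz(yaw) Ry(pitch) Rx(roll)).
In Python, from cell import observe, read_camera, calibration, hand_in, tcp_to_grasp gives the robot as it stands.
- The arm moves only by the tool send_rows, never from a script. Its argument "targets" is a list of rows, each a list of 5 numbers: the opening, from 0 (shut) to 1 (fully open), then the shift along the world's x, y, z in m, then the turn about the world's z in rad. A call has 1 to 5 rows; each row shifts and turns the commanded pose from where the row before left it; what a row does not reach is not made up. A row lasts 1/10 s, in which the tool goes at most 50 mm and 8.59 degrees, less where a joint would pass 70% of its speed; a pose out of reach is approached as far as the arm can. A call is refused whole if a number of a shift passes 0.05 or a number of a turn 0.15, either way. A call with a gripper value outside its range is refused whole. The fingers move at their own pace and stop on an object; "grip_force" is the grip in N (left out, the last holds). Time passes only in rows, so rows that do not move let the fingers close. It gives the time, the measured TCP pose, the force, the opening and the grip force at its end, in the units of the state.
- observe(): the state, without advancing time (a new reading comes with each control period).
- read_camera(name): name is "side" or "top"; returns (picture, depth): 480x640x3 uint8, red, green, blue; 480x640 float32, m along the optical axis (not along the pixel's ray), 0 where there is no reading.
- calibration(name): a dict with "intrinsics" (3x3 intrinsics, pixels), "k1" (the pictures are not rectified: a ray, as slopes to the right and down, at radius r is drawn at 1 + k1 r^2 times it, then the intrinsics apply), "world_to_cam" (4x4, takes a point from world to camera coordinates). Camera axes: x right, y up, looking along -z (the intrinsics and any distortion apply to the point x, -y, -z); pixel columns grow to the right and rows downward; lengths in m; the calibration is good to about 2 mm. A picture is of the moment at which its call begins. calibration takes no time and is no camera call.
- hand_in(): hands the job in; it is judged then, once.
The state is a dict: "time": time; "qpos": joint angles; "qvel": joint speeds; "joint_efforts": joint torques, N m; "tool_pos": TCP position; "tool_rot": TCP orientation; "contact_force": force on the tool from outside, world axes, zero at the start; "torque": the same for the moment, N m; "opening": finger opening in m; "grip_force": force on a finger pad.
Only numpy, scipy, OpenCV 4.12 (cv2) and the standard library are available. Lean on these libraries where they do the work, as an engineer would, in place of code of your own. Each camera call takes 0.05 s, during which the arm holds its last target. There are 200 camera calls.

### The job

With a fingertip, push the filler's swivelling spout round by its arm until its outlet is over the middle of the green cup, then, with the spout there, press the red start button right down and let it come up. Only push, gently: do not grip the spout, and leave the cups and everything else on the bench standing where they are. Finish with the spout still over the green cup and the hand clear.

Things in the scene. Friction and masses are not known exactly. Their poses are not given: they have to be found in the camera images.
- filler: Pellet filler, fixed to the bench: a black base plate (250 x 370 mm, 8 mm thick) with an upright grey column (56 mm across; 90 mm across in its lowest 20 mm) that carries the swivelling spout. Origin: on the column's vertical axis (the spout's pivot), at bench height. z up; -x is the side on which the cups stand. The plate reaches from x = -185 to +65 mm and y = -185 to +185 mm.
- spout (a joint): Angle of the spout about the column's vertical axis (rad), -1.5 to 1.5, end stops there. 0: the spout points along the filler's -x; positive: turned counter-clockwise seen from above. It turns with light friction (about 0.12 N m, so 1 to 2 N at mid arm) and stays where it is left; it does not spring back or coast.
- spout_mid (a point): Point on the centreline of the spout's arm, 90 mm from the pivot axis, 125 mm above the bench: a good place to push sideways. The arm is a level aluminium tube, 22 mm thick, from the dark hub (54 mm across, its top 152 mm above the bench) to the downspout. Below it there is only the base plate and the cups.
- spout_outlet (a point): Centre of the spout's outlet (blue ring, 27 mm across, at the lower end of the short downspout), 140 mm from the pivot axis, 93 mm above the bench. It passes 10 mm over the rims of the cups.
- cup_green: Green open cup, loose, light: 75 mm tall, 64 mm across the rim, on the base plate (8 mm above the bench) about 140 mm from the pivot axis. Origin: centre of its underside, z up. The three cups may stand in any order round the column.
- cup_orange: Orange cup, otherwise the same as the green one.
- cup_white: White cup, otherwise the same as the green one.
- start_box: Grey control box fixed to the bench, 120 x 90 x 55 mm high, carrying the start button on its top. Origin: centre of its underside, z up.
- start_top (a point): Centre of the top face of the red start button (36 mm across), 77 mm above the bench, 15 mm from the box's centre towards its -x; it stands 10 mm proud of its black collar (52 mm across). It is pressed straight down.
- start (a joint): How far the start button is pressed (m): 0 up, 0.006 right down, which takes about 5 N; it springs back.
- print: Loose beige lattice print, 178 x 90 x 14 mm, lying flat. Origin: centre of its underside.
- pellet_jar: Loose amber jar with a white cap, 72 mm across, 120 mm tall. Origin: centre of its underside.
- scraper: Loose spatula, 200 mm long, lying along its x. Origin: under its middle.
- spool: Loose spool of orange filament lying flat, 160 mm across, 52 mm high. Origin: centre of its underside.
- nozzle: Loose brass nozzle standing on its wide end, 26 mm across, 45 mm tall. Origin: centre of its underside.
Things that resemble listed ones, but are neither listed nor needed, are in the scene too. What is meant by the cup_white is not purple, and is the larger of those in its own colour.

How it is judged:
By the outcome, as a careful person would: the job done as asked, in the order asked, and still so for the second after the job is handed in, with the robot touching nothing.
It also fails if it takes over 51 s, if anything falls off the work surface, if the arm or the gripper's body presses on something with over 40 N, if the wrist force passes 120 N, or if a joint passes its speed limit or range.

## Working session

There is one attempt and no reset: what is moved stays moved. The work goes in short steps, Python scripts to look and compute and a tool call to move; the robot and the scene stay as the last step left them, time stands still between calls to the robot, and variables do not carry over. Pictures are saved under pics/ and viewed, at most 10 in all, crops included, and the job is handed in when it is done.

Besides the shell and the picture viewer there is one more tool, called after "Call:" by a JSON object that holds its "api" and its "payload". send_rows: Moves the arm, as the interface text tells. Its arguments: {"type":"object","properties":{"targets":{"type":"array","items":{"type":"array","items":{"type":"number"}}},"grip_force":{"type":"number"}},"required":["targets"]}

```bash
mkdir -p pics; ls; cat > h.py <<'E'
import numpy as np, cv2
from cell import *
def ray(name,px):
    c=calibration(name);K=np.array(c["intrinsics"]);k1=c["k1"];T=np.array(c["world_to_cam"])
    s=np.array([(px[0]-K[0,2])/K[0,0],(px[1]-K[1,2])/K[1,1]]);u=s.copy()
    for _ in range(20): u=s/(1+k1*(u@u))
    R=T[:3,:3];return -R.T@T[:3,3], R.T@np.array([u[0],-u[1],-1.])
def onz(name,px,z):
    o,d=ray(name,px);return (o+d*(z-o[2])/d[2])
def atd(name,px,depth):
    o,d=ray(name,px);return o+d*depth[int(px[1]),int(px[0])]
def proj(name,p):
    c=calibration(name);K=np.array(c["intrinsics"]);T=np.array(c["world_to_cam"])
    q=T[:3,:3]@np.array(p)+T[:3,3];u=np.array([q[0],-q[1]])/-q[2];u=u*(1+c["k1"]*(u@u))
    return K[0,0]*u[0]+K[0,2],K[1,1]*u[1]+K[1,2]
E
python3 - <<'E'
from h import *
for n in("top","side"):
    p,d=read_camera(n);cv2.imwrite(f"pics/{n}0.png",p[:,:,::-1]);np.savez(f"{n}0.npz",p=p,d=d)
    print(n,ray(n,(320,240)))
print(observe())
E
```

```text
pics
top (array([ 0.33490379, -0.01203777,  1.38389755]), array([ 0.14698683,  0.00188677, -0.98928406]))
side (array([0.50372226, 1.31966051, 1.10439456]), array([ 0.01607841, -0.80463775, -0.59357326]))
{'time': 0.1, 'qpos': array([-1.47199507e+00,  3.42642878e-01,  1.52493087e+00,  1.45142695e-05,
        1.27542399e+00, -1.45988771e-01]), 'qvel': array([-0.00067454, -0.00110427, -0.00372015,  0.00012472,  0.00058767,
        0.00052532]), 'joint_efforts': array([ 1.02080186e-03, -4.32004988e+01, -2.44693226e+01,  7.18912901e-02,
        5.26107650e-02, -4.73700993e-05]), 'tool_pos': array([ 0.1272294 , -0.50896395,  0.22611648]), 'tool_rot': array([-3.14020453e+00, -2.18130762e-04,  2.44785643e-01]), 'contact_force': array([-0.19700124, -0.44000667, -0.41226878]), 'torque': array([ 0.03839928,  0.00291155, -0.04154824]), 'grip_force': 0.0, 'opening': 0.09149105848881083}
```

View pics/top0.png

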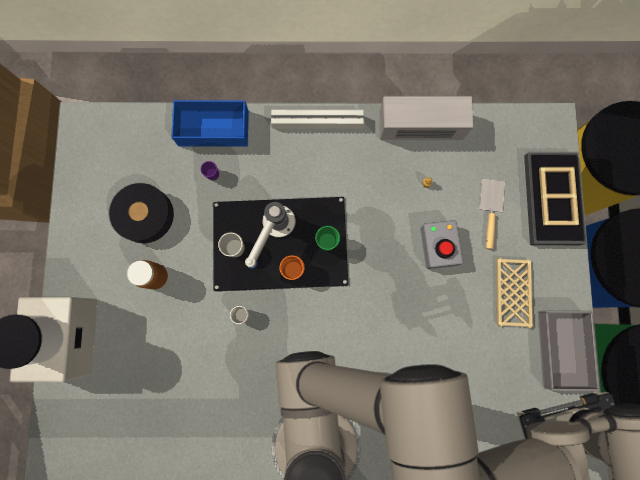

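View pics/side0.png

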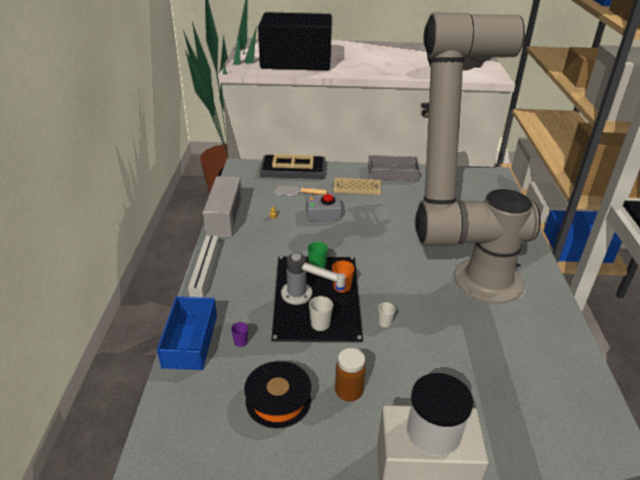

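Top view: up is +x and left is +y. The filler column is at about (275,215), with the spout outlet at (251,262) between the white and orange cups.

- **Cup candidates:** green (327,238), orange (291,267), white (231,245). Decoys are the small white cup (239,315) and the purple one (210,170).
- **Green:** only one green cup.
- **Button:** the red one at (446,248) on the grey box. The small lamps on the box are not buttons.

```bash
python3 - <<'E'
from h import *
z=np.load("top0.npz");p,d=z["p"],z["d"];s=np.load("side0.npz")
hsv=cv2.cvtColor(p,cv2.COLOR_RGB2HSV)
def blob(m,x0,x1,y0,y1):
    k=np.zeros(m.shape,np.uint8);k[y0:y1,x0:x1]=m[y0:y1,x0:x1]
    cs,_=cv2.findContours(k,cv2.RETR_EXTERNAL,cv2.CHAIN_APPROX_NONE);c=max(cs,key=cv2.contourArea);return c
H,S,V=[hsv[...,i].astype(int) for i in range(3)]
for n,m,b in(("green",(H>40)&(H<90)&(S>100),(300,350,215,260)),("orange",(H<20)&(S>130)&(V>100),(275,310,250,285)),("red",((H<6)|(H>174))&(S>150),(430,460,230,265))):
    c=blob(m.astype(np.uint8),*b);x,y,w,h=cv2.boundingRect(c);e=cv2.minEnclosingCircle(c);print(n,(x,y,w,h),e)
    # rim points: pts within rim depth
    zz=.083 if n!="red" else .077
    pts=[]
    for q in c[:,0]:
        pts.append(onz("top",q,zz)[:2])
    (cx,cy),r=cv2.minEnclosingCircle(np.array(pts,np.float32));print("  at z",zz,cx,cy,r)
# point cloud by depth around the filler
pc=[];px=[]
for v in range(190,300):
    for u in range(205,355):
        if d[v,u]>0: pc.append(atd("top",(u,v),d));px.append((u,v))
pc=np.array(pc);px=np.array(px);np.savez("pc.npz",pc=pc,px=px)
print("heights",np.histogram(pc[:,2],np.arange(0,.2,.01)))
m=(pc[:,2]>.142)&(pc[:,2]<.17);print("hub top",m.sum(),pc[m].mean(0),pc[m].min(0),pc[m].max(0))
m=(pc[:,2]>.11)&(pc[:,2]<.141);a=pc[m];print("arm",m.sum(),a.min(0),a.max(0))
# cup rims via depth
for n,u0 in(("green",(327,238)),("orange",(291,267)),("white",(231,245))):
    k=(np.hypot(*(px-u0).T)<17)&(pc[:,2]>.072)&(pc[:,2]<.095);(c,r)=cv2.minEnclosingCircle(pc[k][:,:2].astype(np.float32));print(n,k.sum(),c,r)
# plate corners: screws
black=((V<60)).astype(np.uint8)
c=blob(black,200,360,190,300);box=cv2.boxPoints(cv2.minAreaRect(c));print([onz("top",q,.008)[:2].round(4) for q in box])
cv2.imwrite("pics/crop.png",cv2.resize(p[190:300,200:480,::-1],None,fx=2.8,fy=2.8,interpolation=cv2.INTER_CUBIC))
E
```

```text
green (315, 226, 26, 25) ((327.29058837890625, 237.6177978515625), 12.812063217163086)
  at z 0.083 0.5344313979148865 -0.02865099348127842 0.03384926915168762
orange (279, 255, 26, 25) ((291.5, 267.29998779296875), 12.615172386169434)
  at z 0.083 0.45654404163360596 0.06428227573633194 0.032960113137960434
red (438, 241, 16, 14) ((445.5666809082031, 247.5), 7.583254814147949)
  at z 0.077 0.5113778114318848 -0.3393366038799286 0.020033318549394608Traceback (most recent call last):
  File "<stdin>", line 20, in <module>
  File "h.py", line 11, in atd
    o,d=ray(name,px);return o+d*depth[int(px[1]),int(px[0])]
        ~~~^^^^^^^^^
  File "h.py", line 4, in ray
    c=calibration(name);K=np.array(c["intrinsics"]);k1=c["k1"];T=np.array(c["world_to_cam"])
ValueError: time passes only in moves, steps and waits
```

```bash
sed -i 's/^from cell import \*/from cell import *\nfrom cell import calibration as _c\nimport functools\ncalibration=functools.lru_cache(None)(_c)/' h.py; python3 - <<'E'
from h import *
z=np.load("top0.npz");p,d=z["p"],z["d"]
V=p.max(2)
pc=[];px=[]
for v in range(190,300):
    for u in range(205,355):
        if d[v,u]>0: pc.append(atd("top",(u,v),d));px.append((u,v))
pc=np.array(pc);px=np.array(px)
m=(pc[:,2]>.142)&(pc[:,2]<.17);print("hub top",m.sum(),pc[m].mean(0),pc[m].min(0),pc[m].max(0),cv2.minEnclosingCircle(pc[m][:,:2].astype(np.float32)))
m=(pc[:,2]>.122)&(pc[:,2]<.141);a=pc[m];print("arm",m.sum(),a.min(0),a.max(0),cv2.fitLine(a[:,:2].astype(np.float32),cv2.DIST_HUBER,0,.01,.01).ravel())
for n,u0 in(("green",(327,238)),("orange",(291,267)),("white",(231,245))):
    k=(np.hypot(*(px-u0).T)<15)&(pc[:,2]>.074)&(pc[:,2]<.092);(c,r)=cv2.minEnclosingCircle(pc[k][:,:2].astype(np.float32));print(n,k.sum(),c,r,np.median(pc[k][:,2]))
b=np.zeros(V.shape,np.uint8);b[190:300,205:355]=(V[190:300,205:355]<50)
c=max(cv2.findContours(b,0,1)[0],key=cv2.contourArea);r=cv2.minAreaRect(c);box=cv2.boxPoints(r);print(box,[onz("top",q,.008)[:2].round(4) for q in box])
cv2.imwrite("pics/crop.png",cv2.resize(p[190:300,200:480,::-1],None,fx=2.8,fy=2.8,interpolation=cv2.INTER_CUBIC))
E
```

```text
hub top 310 [0.58906437 0.10687436 0.14750328] [0.46339227 0.08113972 0.14200447] [0.61647935 0.16911397 0.15907805] ((0.538611650466919, 0.131889209151268), 0.08402640372514725)
arm 469 [0.45375506 0.07961697 0.12293827] [0.61687717 0.17836723 0.1409551 ] [ 0.8852706  -0.46507633  0.51098865  0.14268154]
green 110 (0.5348528027534485, -0.027638444676995277) 0.03167364001274109 0.08319497522229957
orange 110 (0.45671606063842773, 0.065387062728405) 0.03176527097821236 0.0825495340970831
white 116 (0.5164612531661987, 0.22735857963562012) 0.03236906975507736 0.08273232543205444
[[210.47441 201.86102]
 [344.0607  196.51758]
 [347.607   285.17572]
 [214.02072 290.51917]] [array([0.6466, 0.2988]), array([ 0.6634, -0.0767]), array([ 0.4147, -0.0854]), array([0.399 , 0.2793])]
```

View pics/crop.png

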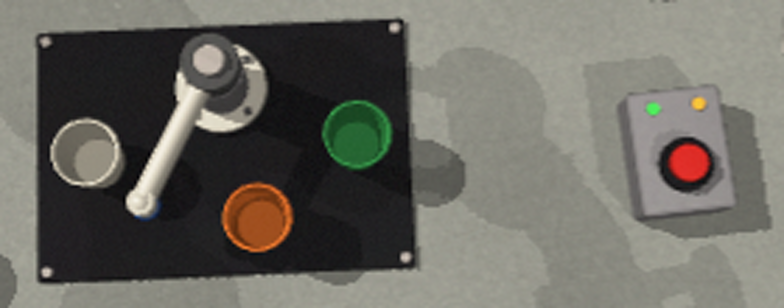

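The crop confirms the green cup at (327,238), the spout arm running from the hub (275,211) to the downspout (250,262), and the red button at (446,248).

```bash
python3 - <<'E'
from h import *
f=lambda x,y:(200+(x+.5)/2.8-.5,190+(y+.5)/2.8-.5)
for z in(.152,.16):print("hub",z,onz("top",f(209,60),z))
print("hub ring centre",onz("top",f(211,65),.152),"flange",onz("top",f(221,87),.02))
sc=[onz("top",f(*q),.008)[:2] for q in((45,42),(395,27),(405,257),(46,272))];print("screws",np.round(sc,4))
sc=np.array(sc);c=sc.mean(0);ex=(sc[0]+sc[1]-sc[2]-sc[3]);ex/=np.linalg.norm(ex);print("plate c",c,"ex",ex,"pivot",c+.06*ex)
C=np.array([[.5349,-.0276],[.4567,.0654],[.5165,.2274]])
from scipy.optimize import least_squares as L
P=L(lambda q:np.hypot(*(C-q).T)-.14,[.59,.11]);print("cups pivot",P.x,P.fun)
print("downspout top",onz("top",f(141,202),.136), "outlet",onz("top",f(146,210),.093))
for P in(P.x,c+.06*ex):
    g=C[0]-P;print("green dir",np.arctan2(g[1],g[0]),np.hypot(*g))
E
```

```text
hub 0.152 [0.59084407 0.10524018 0.152     ]
hub 0.16 [0.58918199 0.10447857 0.16      ]
hub ring centre [0.58627925 0.10336392 0.152     ] flange [0.59105158 0.10543032 0.02      ]
screws [[ 0.6386  0.2837]
 [ 0.6553 -0.0674]
 [ 0.4248 -0.0764]
 [ 0.409   0.274 ]]
plate c [0.53191663 0.10346777] ex [0.99916804 0.04078274] pivot [0.59186671 0.10591473]
cups pivot [0.58863067 0.10475286] [ 0.0028435  -0.0023252   0.00228547]
downspout top [0.46456492 0.16503848 0.136     ] outlet [0.46164147 0.16632925 0.093     ]
green dir -1.9564346476441457 0.14284349503146707
green dir -1.9740805206897698 0.14515987787631662
```

Call:
{"api": "send_rows", "payload": {"targets": [[0,0.035,0.025,0,-0.14],[0,0.035,0.025,0,-0.14],[0,0.035,0.025,0,-0.14],[0,0.035,0.025,0,-0.14],[0,0.035,0.025,0,-0.13]]}}

```text
time: 0.6
tool_pos: [0.3019, -0.3842, 0.2265]
tool_rot: [-3.141, 0.0, -0.445]
contact_force: [0.5, 0.1, -0.0]
opening: 0.0564
grip_force: 0.0
```

Call:
{"api": "send_rows", "payload": {"targets": [[0,0.035,0.025,0,0],[0,0.035,0.025,0,0],[0,0.03,0.04,0,0],[0,0.02,0.045,0,0],[0,0.01,0.045,0,0]]}}

```text
time: 1.1
tool_pos: [0.4319, -0.2035, 0.2262]
tool_rot: [-3.141, 0.0, -0.439]
contact_force: [0.2, 0.3, 0.8]
opening: 0.0165
grip_force: 0.0
```

Call:
{"api": "send_rows", "payload": {"targets": [[0,0.01,0.045,0,0],[0,0.01,0.045,0,0],[0,0.01,0.045,0,0],[0,0.01,0.045,0,0],[0,0.01,0.045,0,0]]}}

```text
time: 1.6
tool_pos: [0.4807, 0.0215, 0.2266]
tool_rot: [3.141, 0.0, -0.439]
contact_force: [0.8, -1.0, 0.0]
opening: 0.0003
grip_force: 0.0
```

Call:
{"api": "send_rows", "payload": {"targets": [[0,0.013,0.044,0,0],[0,0.013,0.044,0,0],[0,0.013,0.044,0,0],[0,0.013,0.041,0,0],[0,0,0,0,0]]}}

```text
time: 2.1
tool_pos: [0.5332, 0.1971, 0.2258]
tool_rot: [-3.141, 0.001, -0.435]
contact_force: [-0.7, -0.5, -0.1]
opening: 0.0009
grip_force: 0.0
```

```bash
python3 - <<'E'
from h import *
p,d=read_camera("side");o=observe();print(o["tool_pos"],o["tool_rot"],o["opening"])
cv2.imwrite("pics/s1.png",cv2.resize(p[170:400,180:460,::-1],None,fx=2.5,fy=2.5,interpolation=cv2.INTER_CUBIC))
E
```

```text
[0.5326158  0.194754   0.22573067] [ 3.14075507e+00  1.19733740e-03 -4.35537136e-01] 0.0006365665738605904
```

View pics/s1.png

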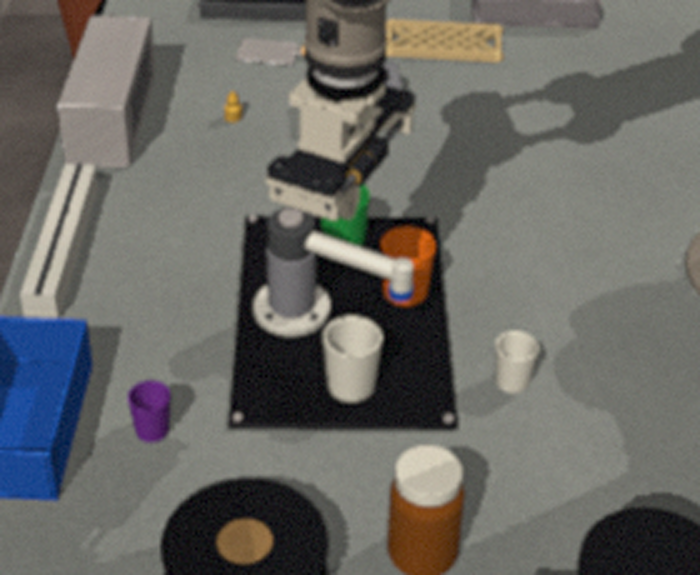

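```bash
python3 - <<'E'
from h import *
for q in((.5326,.1948,.2257),(.5326,.1948,.112),(.59,.105,.152),(.4625,.166,.093),(.5349,-.0276,.083)):
    a=proj("side",q);print(q,(a[0]-180)*2.5,(a[1]-170)*2.5)
p,d=read_camera("top");cv2.imwrite("pics/t1.png",cv2.resize(p[170:310,180:380,::-1],None,fx=3.5,fy=3.5,interpolation=cv2.INTER_CUBIC))
E
```

```text
(0.5326, 0.1948, 0.2257) 343.0056194356152 212.5114253056816
(0.5326, 0.1948, 0.112) 341.4087961897575 294.5740628385508
(0.59, 0.105, 0.152) 294.1734976314676 213.27300685834615
(0.4625, 0.166, 0.093) 404.8850352367417 292.54251339046505
(0.5349, -0.0276, 0.083) 346.1482300531702 192.80987976267127
```

The side view shows the hand above the gap between the white cup and the spout arm. The projections match the hub at (294,213) and the outlet at (405,292), so I'll go down.

Call:
{"api": "send_rows", "payload": {"targets": [[0,0,0,-0.04,0],[0,0,0,-0.04,0],[0,0,0,-0.033,0],[0,0,0,0,0]]}}

```text
time: 2.6
tool_pos: [0.5296, 0.1904, 0.1095]
tool_rot: [3.135, 0.008, -0.441]
contact_force: [-1.1, 0.3, -0.2]
opening: 0.0004
grip_force: 0.0
```

```bash
python3 - <<'E'
from h import *
P=np.array([.59,.105])
# commanded arc for finger centre: radius .09 along the arm, offset behind it by f
f=.030
def C(t): u=np.array([np.cos(t),np.sin(t)]);n=np.array([-u[1],u[0]]);return P+.09*u-f*n
o=observe();print(o["tool_pos"],o["contact_force"])
t=2.695;print("contact",C(t))
T=np.arange(2.695,4.33,.08);print(np.round(np.diff([C(t) for t in T],axis=0),4).tolist(),T[-1])
E
```

```text
[0.52958997 0.19039353 0.10954953] [-1.1496396   0.32359167 -0.24129717]
contact [0.52178369 0.17092826]
[[-0.0051, -0.0057], [-0.0046, -0.006], [-0.0041, -0.0064], [-0.0036, -0.0067], [-0.003, -0.007], [-0.0024, -0.0072], [-0.0019, -0.0074], [-0.0013, -0.0075], [-0.0007, -0.0076], [-0.0001, -0.0076], [0.0005, -0.0076], [0.0011, -0.0075], [0.0017, -0.0074], [0.0023, -0.0072], [0.0029, -0.007], [0.0034, -0.0068], [0.004, -0.0065], [0.0045, -0.0061], [0.005, -0.0057], [0.0054, -0.0053]] 4.295000000000002
```

Call:
{"api": "send_rows", "payload": {"targets": [[0,-0.003,-0.006,0,0],[0,-0.003,-0.006,0,0],[0,-0.002,-0.005,0,0]]}}

```text
time: 2.9
tool_pos: [0.5256, 0.1748, 0.1158]
tool_rot: [-3.14, -0.003, -0.44]
contact_force: [-0.6, 0.1, -0.1]
opening: 0.0005
grip_force: 0.0
```

Call:
{"api": "send_rows", "payload": {"targets": [[0,-0.002,-0.004,0,0],[0,-0.002,-0.004,0,0],[0,0,0,0,0]]}}

```text
time: 3.2
tool_pos: [0.5209, 0.1671, 0.1144]
tool_rot: [-3.141, -0.001, -0.44]
contact_force: [-0.2, 0.1, 0.4]
opening: 0.0004
grip_force: 0.1
```

Call:
{"api": "send_rows", "payload": {"targets": [[0,-0.002,-0.004,-0.001,0],[0,-0.002,-0.004,-0.001,0],[0,0,0,0,0]]}}

```text
time: 3.5
tool_pos: [0.5165, 0.1591, 0.1115]
tool_rot: [3.141, 0.0, -0.439]
contact_force: [-0.1, 0.1, 0.4]
opening: 0.0001
grip_force: 0.2
```

Call:
{"api": "send_rows", "payload": {"targets": [[0,-0.002,-0.004,0,0],[0,-0.002,-0.004,0,0],[0,0,0,0,0]]}}

```text
time: 3.8
tool_pos: [0.5124, 0.1509, 0.1116]
tool_rot: [3.141, 0.001, -0.44]
contact_force: [0.7, 0.4, 0.2]
opening: 0.0001
grip_force: 0.1
```

```bash
python3 - <<'E'
from h import *
o=observe();print(o["tool_pos"],o["contact_force"])
p,d=read_camera("top");cv2.imwrite("pics/t2.png",cv2.resize(p[170:310,180:380,::-1],None,fx=3.5,fy=3.5,interpolation=cv2.INTER_CUBIC))
p,d=read_camera("side");cv2.imwrite("pics/s2.png",cv2.resize(p[200:360,230:410,::-1],None,fx=3.5,fy=3.5,interpolation=cv2.INTER_CUBIC))
E
```

```text
[0.51241055 0.15093515 0.11159224] [0.74686068 0.39617225 0.22733284]
```

View pics/s2.png

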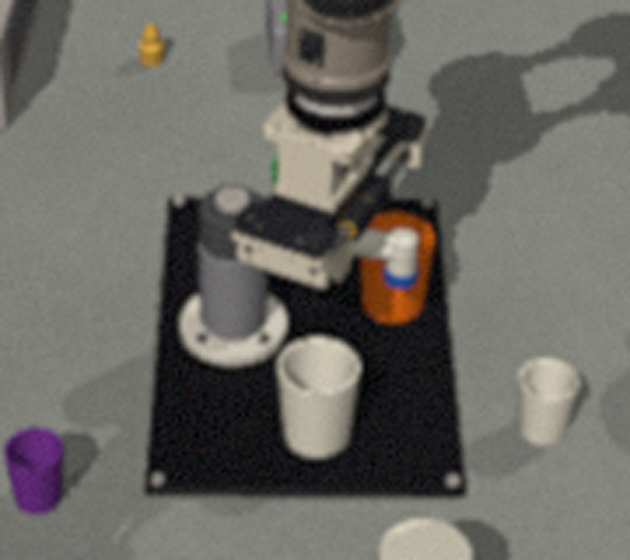

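Side view: the outlet moved from about (340,288) to (344,280), so the fingertip is now pushing the arm with about 1 N. I'll compute the angle and the rest of the arc.

```bash
cat >> h.py <<'E'
P=np.array([.59,.105])
def outlet(p):
    hsv=cv2.cvtColor(p,cv2.COLOR_RGB2HSV);m=((abs(hsv[...,0].astype(int)-115)<14)&(hsv[...,1]>110)&(hsv[...,2]>60)).astype(np.uint8)
    m[:230]=0;m[310:]=0;m[:,:270]=0;m[:,380:]=0
    n,l,s,c=cv2.connectedComponentsWithStats(m)
    if n<2: return None
    i=1+np.argmax(s[1:,4]);q=c[i];w=onz("side",q,.097);g=w[:2]-P+np.array([0,-.0])
    return q,s[i],w,np.arctan2(g[1],g[0])%(2*np.pi),np.hypot(*g)
E
python3 - <<'E'
from h import *
print(outlet(np.load("side0.npz")["p"]))
p,_=read_camera("side");print(outlet(p))
E
```

```text
(array([339.875 , 288.0625]), array([336, 287,   8,   3,  16], dtype=int32), array([0.46842414, 0.17525671, 0.097     ]), np.float64(2.6175938801448533), np.float64(0.1404161488668741))
(array([343.55555556, 279.88888889]), array([340, 278,   8,   4,  18], dtype=int32), array([0.45817773, 0.13989009, 0.097     ]), np.float64(2.8828504236083736), np.float64(0.13636138935366346))
```

Call:
{"api": "send_rows", "payload": {"targets": [[0,-0.0033,-0.0064,0,0.1],[0,-0.0028,-0.0067,0,0.1],[0,-0.0023,-0.0069,0,0.1],[0,-0.0017,-0.007,0,0.1],[0,-0.0012,-0.0071,0,0.1]]}}

```text
time: 4.45
tool_pos: [0.5005, 0.1176, 0.1114]
tool_rot: [-3.141, 0.002, 0.065]
contact_force: [-2.5, 1.6, 0.5]
opening: 0.0003
grip_force: 1.1
```

```bash
python3 - <<'E'
from h import *
p,_=read_camera("side");print(outlet(p));o=observe();print(o["tool_pos"],o["contact_force"],o["tool_rot"])
E
```

```text
(array([346.5, 268.5]), array([346, 268,   2,   2,   4], dtype=int32), array([0.44958157, 0.08871555, 0.097     ]), np.float64(3.257047761923989), np.float64(0.1413595319490294))
[0.50054843 0.11662031 0.11147161] [-1.0941706  -0.6311594  -0.24023533] [3.14128190e+00 2.04840759e-03 6.95962289e-02]
```

Call:
{"api": "send_rows", "payload": {"targets": [[0,-0.0006,-0.0072,0,0.1],[0,0,-0.0072,0,0.1],[0,0.0006,-0.0072,0,0.1],[0,0.0011,-0.0071,0,0.1],[0,0.0017,-0.007,0,0.1]]}}

```text
time: 5.0
tool_pos: [0.5034, 0.0818, 0.1114]
tool_rot: [-3.14, 0.002, 0.563]
contact_force: [-1.9, 1.5, -0.2]
opening: 0.0005
grip_force: 1.0
```

Call:
{"api": "send_rows", "payload": {"targets": [[0,0.0022,-0.0069,0,0.1],[0,0.0028,-0.0067,0,0.1],[0,0.0034,-0.0064,0,0.1],[0,0.0038,-0.0061,0,0.1],[0,0,0,0,0]]}}

```text
time: 5.5
tool_pos: [0.5167, 0.0552, 0.1115]
tool_rot: [-3.141, 0.0, 0.959]
contact_force: [0.2, 0.4, -0.2]
opening: 0.0004
grip_force: 0.0
```

```bash
python3 - <<'E'
from h import *
o=observe();print(o["tool_pos"],o["contact_force"],o["tool_rot"])
t,d=read_camera("top");s,_=read_camera("side");print(outlet(s))
a=cv2.resize(t[180:300,210:350],None,fx=2.8,fy=2.8,interpolation=cv2.INTER_CUBIC);b=cv2.resize(s[210:330,260:400],None,fx=2.8,fy=2.8,interpolation=cv2.INTER_CUBIC)
cv2.imwrite("pics/ts3.png",np.hstack([a,b])[:,:,::-1])
E
```

```text
[0.51667114 0.05520588 0.11152302] [ 0.21520837  0.44209121 -0.23778489] [-3.14142932e+00  4.82650224e-04  9.59252004e-01]
None
```

View pics/ts3.png

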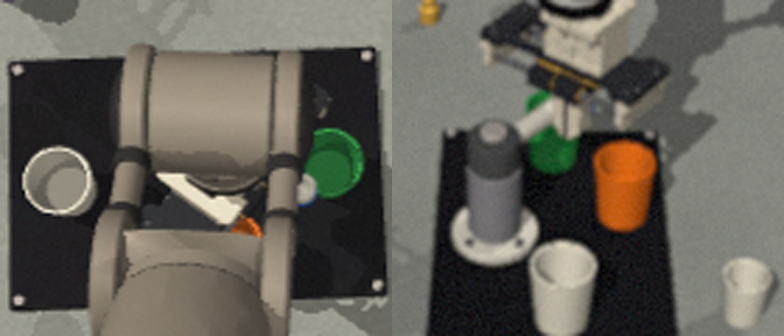

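The top crop shows the downspout at about (307,189) and the green cup centre at about (331,163). The spout still needs to turn further counter-clockwise.

```bash
python3 - <<'E'
from h import *
f=lambda x,y:(210+(x+.5)/2.8-.5,180+(y+.5)/2.8-.5)
for q in((307,189),(306,187)):
    w=onz("top",f(*q),.13)[:2];g=w-P;print(w,np.arctan2(g[1],g[0])%6.283,np.hypot(*g))
o=observe()["tool_pos"][:2]-P
for t in(4.05,4.09,4.13):
    u=np.array([np.cos(t),np.sin(t)]);print(t,o@u,o@[-u[1],u[0]])
print("target",proj("top",(.5349,-.0276,.136)),proj("top",(.5349,-.0276,.093)))
E
```

```text
[ 0.50288225 -0.00800159] 4.055433437356765 0.14268448432821873
[ 0.50469784 -0.00709257] 4.0617012646691135 0.14085881066744266
4.05 0.08394625726504562 -0.027566003723761147
4.09 0.082776763077924 -0.03090090879648813
4.13 0.0814748437279787 -0.034186379006983035
target (np.float64(327.1326306821491), np.float64(234.30637173080206)) (np.float64(326.9233136909498), np.float64(236.9150333822526))
```

Call:
{"api": "send_rows", "payload": {"targets": [[0,0.0041,-0.006,0,0.09],[0,0.0045,-0.0056,0,0.09],[0,0,0,0,0]]}}

```text
time: 5.9
tool_pos: [0.5254, 0.044, 0.1117]
tool_rot: [3.141, 0.0, 1.139]
contact_force: [-0.4, -1.0, 1.4]
opening: 0.0003
grip_force: 0.0
```

```bash
cat > m.py <<'E'
from h import *
import sys
t,d=read_camera("top");o=observe();print(o["time"],o["tool_pos"],o["contact_force"],o["tool_rot"])
hs=cv2.cvtColor(t,cv2.COLOR_RGB2HSV).astype(int)
pts=[];px=[]
for v in range(215,270):
    for u in range(300,350):
        if d[v,u]>0:
            w=atd("top",(u,v),d)
            if .118<w[2]<.15 and np.hypot(*(w[:2]-P))>.115 and np.hypot(*(w[:2]-P))<.165 and hs[v,u,1]<70: pts.append(w);px.append((u,v))
if pts:
    pts=np.array(pts);c,r=cv2.minEnclosingCircle(pts[:,:2].astype(np.float32));g=np.array(c)-P;print("downspout",len(pts),c,r,np.arctan2(g[1],g[0])%6.283,np.hypot(*g),np.mean(px,0))
a=cv2.resize(t[190:290,270:360],None,fx=5,fy=5,interpolation=cv2.INTER_CUBIC);cv2.imwrite(f"pics/{sys.argv[1]}.png",a[:,:,::-1])
E
python3 m.py t4
```

```text
5.95 [0.52520754 0.04421469 0.11174579] [0.6212772  1.2409705  0.02914702] [ 3.14126348e+00 -1.27968295e-04  1.13656638e+00]
downspout 34 (0.5212424993515015, -0.01723010279238224) 0.012155731208622456 4.199795146955067 0.14024190502151845 [324.29411765 240.35294118]
```

View pics/t4.png

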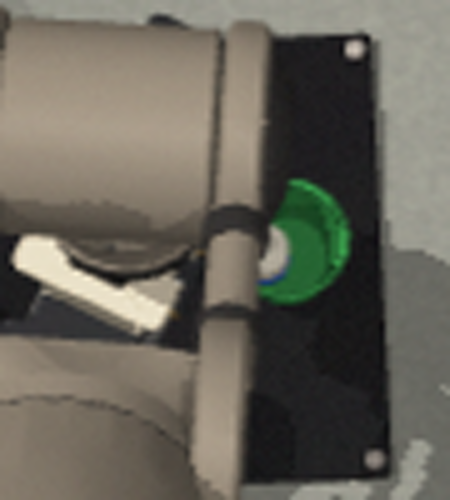

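The downspout is now inside the green rim, at about (324,240), roughly 0.1 rad short. I'll make a small step, then retreat for a clear look.

Call:
{"api": "send_rows", "payload": {"targets": [[0,0.0025,-0.0026,0,0.05],[0,0.0025,-0.0026,0,0.05],[0,0,0,0,0]]}}

```text
time: 6.25
tool_pos: [0.5299, 0.039, 0.1117]
tool_rot: [-3.141, 0.0, 1.238]
contact_force: [-0.9, 0.0, -0.7]
opening: 0.0005
grip_force: 0.2
```

```bash
python3 m.py t5
```

```text
6.3 [0.52999044 0.03914093 0.11172676] [-0.20434351 -0.05268522  0.12924488] [ 3.14149359e+00 -6.04510587e-05  1.23702182e+00]
downspout 27 (0.5284141302108765, -0.02351551316678524) 0.010614432394504547 4.265326275336351 0.1425098469657624 [326.48148148 237.18518519]
```

Call:
{"api": "send_rows", "payload": {"targets": [[0,-0.01,0.005,0,0],[0,-0.02,0.01,0,0],[0,-0.01,0.01,0.03,0],[0,0,0.02,0.045,0],[0,0,0.045,0.02,0]]}}

```text
time: 6.8
tool_pos: [0.4908, 0.1284, 0.2104]
tool_rot: [3.136, -0.002, 1.235]
contact_force: [0.8, 0.9, -0.7]
opening: 0.0004
grip_force: 0.0
```

Call:
{"api": "send_rows", "payload": {"targets": [[0,-0.01,0.045,0,0],[0,-0.01,0.045,0,0],[0,-0.01,0.045,0,0],[0,-0.01,0.045,0,0],[0,0,0,0,0]]}}

```text
time: 7.3
tool_pos: [0.4474, 0.3137, 0.2067]
tool_rot: [-3.141, -0.002, 1.245]
contact_force: [1.0, -1.4, 0.2]
opening: 0.0001
grip_force: 0.0
```

```bash
python3 m.py t6
```

```text
7.35 [0.4481933  0.31125299 0.20652946] [-0.91244406 -0.37161557 -1.1341255 ] [-3.14133750e+00 -3.28834386e-05  1.24399469e+00]
downspout 121 (0.5327356457710266, -0.013105673715472221) 0.018845874816179276 4.260743744917185 0.13125607197020228 [321.75206612 235.39669421]
```

View pics/t6.png

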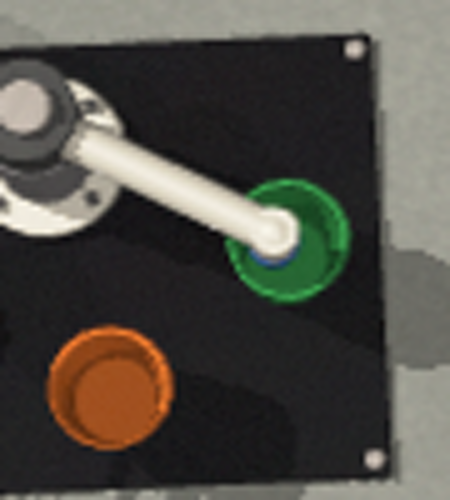

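The arm is unobstructed now. The green rim centre is at crop (289,240) and the downspout top at (275,231), slightly short of the target (288,224). I'll measure the arm's axis precisely.

```bash
cat > a.py <<'E'
from h import *
t,d=read_camera("top");hs=cv2.cvtColor(t,cv2.COLOR_RGB2HSV).astype(int)
m=((hs[...,1]<60)&(hs[...,2]>150)).astype(np.uint8)
w=[]
for v in range(205,250):
    for u in range(280,340):
        if m[v,u]:
            q=onz("top",(u,v),.134)[:2];r=np.hypot(*(q-P))
            if .045<r<.155 and atd("top",(u,v),d)[2]>.1: w.append(q)
w=np.array(w,np.float32);l=cv2.fitLine(w,cv2.DIST_HUBER,0,.01,.01).ravel();print(len(w),l)
v=l[:2]*np.sign(-l[1]);th=np.arctan2(v[1],v[0])%6.2832
s=(l[2:]-P)@[-v[1],v[0]];print("theta",th,"line offset from P",s,"max r",((w-P)@v).max())
hs2=(hs[...,0]>40)&(hs[...,0]<90)&(hs[...,1]>100);k=np.zeros(m.shape,np.uint8);k[220:256,308:346]=hs2[220:256,308:346]
c=max(cv2.findContours(k,0,1)[0],key=cv2.contourArea);pts=np.array([onz("top",q,.083)[:2] for q in c[:,0]],np.float32)
(cx,cy),r=cv2.minEnclosingCircle(pts);G=np.array([cx,cy]);print("green",G,r)
# tangential miss of the arm line w.r.t. cup centre
print("cup offset: tangential",(G-l[2:])@[-v[1],v[0]],"radial",(G-P)@v)
E
python3 a.py
```

```text
323 [0.42304984 0.9061064  0.5480163  0.01769694]
theta 4.2755947 line offset from P -0.0011081438035896798 max r 0.1493333505309288
green [ 0.53469712 -0.02841529] 0.03404807299375534
cup offset: tangential 0.007439161678884698 radial 0.14428432499976165
```

Call:
{"api": "send_rows", "payload": {"targets": [[0,0.01,-0.045,0,0],[0,0.01,-0.045,0,0],[0,0.01,-0.045,0,0],[0,0.01,-0.045,0,0],[0,0,-0.045,-0.02,0.05]]}}

```text
time: 7.9
tool_pos: [0.4921, 0.0805, 0.1888]
tool_rot: [3.135, -0.001, 1.288]
contact_force: [0.6, -0.4, -0.2]
opening: 0.0005
grip_force: 0.0
```

Call:
{"api": "send_rows", "payload": {"targets": [[0,0,-0.02,-0.045,0],[0,0.01,-0.01,-0.03,0],[0,0.01,-0.005,0,0],[0,0.01,-0.005,0,0],[0,0.006,-0.003,0,0]]}}

```text
time: 8.4
tool_pos: [0.5284, 0.0403, 0.1137]
tool_rot: [3.138, -0.001, 1.29]
contact_force: [0.6, 0.2, 0.7]
opening: 0.0007
grip_force: 0.0
```

Call:
{"api": "send_rows", "payload": {"targets": [[0,0.003,-0.001,0,0],[0,0.002,-0.002,0,0],[0,0.002,-0.002,0,0],[0,0,0,0,0]]}}

```text
time: 8.8
tool_pos: [0.5333, 0.036, 0.1121]
tool_rot: [3.141, -0.0, 1.291]
contact_force: [0.2, 0.3, -0.2]
opening: 0.0003
grip_force: 0.2
```

Call:
{"api": "send_rows", "payload": {"targets": [[0,-0.01,0.005,0,0],[0,-0.02,0.01,0,0],[0,-0.01,0.01,0.03,0],[0,0,0,0.045,0],[0,0,0,0.02,0]]}}

```text
time: 9.3
tool_pos: [0.4933, 0.0615, 0.2101]
tool_rot: [3.137, -0.001, 1.292]
contact_force: [0.3, 0.4, -0.5]
opening: 0.0003
grip_force: 0.0
```

Call:
{"api": "send_rows", "payload": {"targets": [[0,0,-0.03,0,0],[0,0,-0.045,0,-0.1],[0,0,-0.045,0,-0.1],[0,0,-0.045,0,-0.1],[0,0,-0.045,0,-0.1]]}}

```text
time: 9.8
tool_pos: [0.4922, -0.1502, 0.2068]
tool_rot: [3.142, 0.0, 0.887]
contact_force: [0.4, 0.6, 0.0]
opening: 0.0004
grip_force: 0.0
```

Call:
{"api": "send_rows", "payload": {"targets": [[0,0.005,-0.045,0,-0.1],[0,0.005,-0.045,0,-0.1],[0,0.005,-0.045,0,-0.1],[0,0.003,-0.045,0,0],[0,0,0,0,0]]}}

```text
time: 10.3
tool_pos: [0.5102, -0.3337, 0.2058]
tool_rot: [3.14, 0.001, 0.586]
contact_force: [0.6, 0.2, -0.8]
opening: 0.0002
grip_force: 0.0
```

```bash
python3 a.py; python3 m.py t7|head -1
```

```text
333 [0.37888    0.9254458  0.55200094 0.014943  ]
theta 4.3238177 line offset from P -0.0010452747753318323 max r 0.15086126795049593
green [ 0.5341078  -0.02893809] 0.033610593527555466
cup offset: tangential 6.654161672320358e-05 radial 0.1451288808137381
10.4 [ 0.51039745 -0.32905455  0.20600131] [-0.03496796  0.57269     0.14170102] [-3.13995410e+00  2.51457948e-04  5.89191727e-01]
```

View pics/t7.png

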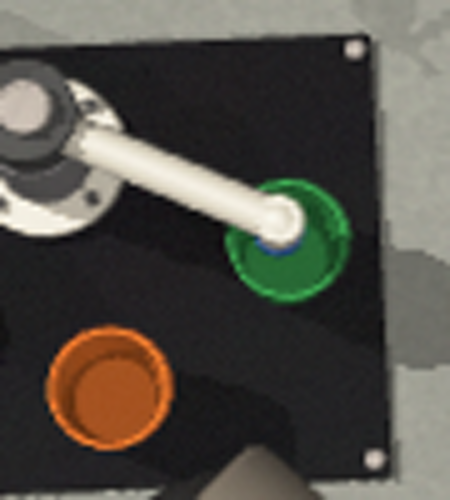

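The outlet is now in line with the green cup's middle, with a tangential miss of about 0 mm. The arm end at (325,234) matches the predicted pixel. Next is the button.

Call:
{"api": "send_rows", "payload": {"targets": [[0,0.0006,-0.011,-0.04,0],[0,0,0,-0.04,0],[0,0,0,-0.03,0],[0,0,0,-0.012,0],[0,0,0,0,0]]}}

```text
time: 10.9
tool_pos: [0.5113, -0.3381, 0.0837]
tool_rot: [-3.138, 0.001, 0.592]
contact_force: [-0.8, 0.1, 0.9]
opening: 0.0002
grip_force: 0.0
```

Call:
{"api": "send_rows", "payload": {"targets": [[0,0,0,0,0]]}}

```text
time: 11.0
tool_pos: [0.5127, -0.3399, 0.0864]
tool_rot: [3.139, -0.001, 0.592]
contact_force: [-0.3, -0.1, -0.6]
opening: 0.0004
grip_force: 0.0
```

Call:
{"api": "send_rows", "payload": {"targets": [[0,0,0,-0.004,0],[0,0,0,-0.003,0],[0,0,0,-0.003,0],[0,0,0,-0.002,0],[0,0,0,0,0]]}}

```text
time: 11.5
tool_pos: [0.5122, -0.3405, 0.0731]
tool_rot: [3.14, -0.001, 0.591]
contact_force: [1.2, -0.1, 4.1]
opening: -0.0002
grip_force: 1.9
```

Call:
{"api": "send_rows", "payload": {"targets": [[0,0,0,-0.001,0],[0,0,0,-0.001,0],[0,0,0,0,0]]}}

```text
time: 11.8
tool_pos: [0.5122, -0.3404, 0.0713]
tool_rot: [3.14, -0.0, 0.591]
contact_force: [2.0, 0.0, 6.5]
opening: 0.0004
grip_force: 2.7
```

Call:
{"api": "send_rows", "payload": {"targets": [[0,0,0,-0.001,0],[0,0,0,-0.001,0],[0,0,0,0,0]]}}

```text
time: 12.1
tool_pos: [0.5122, -0.3405, 0.071]
tool_rot: [3.139, -0.001, 0.591]
contact_force: [-2.3, 3.2, 16.3]
opening: 0.0003
grip_force: 8.4
```

The force rose to 16 N with no further travel, so the button is fully down. I'll let it up and retreat.

Call:
{"api": "send_rows", "payload": {"targets": [[0,0,0,0.005,0],[0,0,0,0.01,0],[0,0,0,0.03,0],[0,0,0,0.04,0],[0,0,0,0.04,0]]}}

```text
time: 12.6
tool_pos: [0.5108, -0.3397, 0.1942]
tool_rot: [-3.139, 0.001, 0.591]
contact_force: [0.1, -0.5, 0.2]
opening: 0.0002
grip_force: 0.0
```

Call:
{"api": "send_rows", "payload": {"targets": [[0,-0.03,-0.02,0.02,0],[0,-0.03,-0.02,0,0],[0,-0.03,0,0,0],[0,0,0,0,0],[0,0,0,0,0]]}}

```text
time: 13.1
tool_pos: [0.4213, -0.3801, 0.2138]
tool_rot: [-3.141, -0.0, 0.589]
contact_force: [0.3, 0.1, 0.2]
opening: 0.0007
grip_force: 0.0
```

```bash
python3 a.py; python3 - <<'E'
from h import *
t,d=read_camera("top");o=observe();print(o["time"],o["tool_pos"],o["contact_force"])
z=[atd("top",(u,v),d)[2] for u in range(443,449) for v in range(245,250)];print("button z",np.median(z))
cv2.imwrite("pics/t8.png",t[:,:,::-1])
E
```

```text
334 [0.37186158 0.9282882  0.5519596  0.01514965]
theta 4.33139 line offset from P -0.001900585358624432 max r 0.15086210034682576
green [ 0.5341078  -0.02893809] 0.033610593527555466
cup offset: tangential -0.00017705066004181091 radial 0.14511731523195445
13.2 [ 0.422356   -0.37992563  0.21359859] [ 0.01032576 -0.20468637  0.79818109]
button z 0.07770563669451747
```

View pics/t8.png

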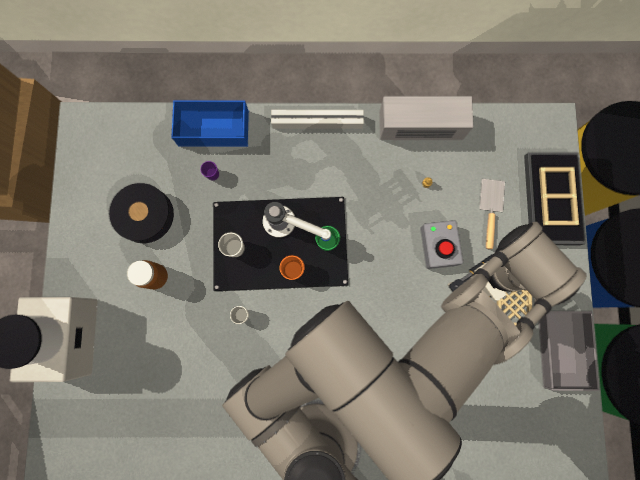

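The final view shows the spout over the green cup at (327,236). The button at (446,248) is back up, the cups haven't moved and the hand is clear.

```bash
python3 -c "from cell import hand_in;print(hand_in())"
```

```text
the job is handed in; nothing more can be done
None
```

The job is handed in: the spout's outlet is over the green cup (within about 1 mm sideways, 4–5 mm short of its middle along the arm by camera measurement), the start button was pressed fully down and came back up, the cups haven't moved, and the hand is clear.

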